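# Take the spent filter out of the bench suction unit

### The job

Take the spent filter out of the white suction unit. Unscrew the round thumbscrew on its cover all the way to its stop (anticlockwise, about one and a half turns), then pinch the cover's two grip plates together to release the catch, swing the cover up fully open so that it stays, and lift the filter out and set it down flat, rib up, in the steel tray. Do not drop it, and leave the other things on the desk as they are.

Things in the scene. Friction and masses are not known exactly. Their poses are not given: they have to be found in the camera images.
- unit: White box-shaped suction unit fixed to the desk, 160 (x) x 220 (y) x 73 mm, walls 7 mm, open at the top under the cover. Origin: centre of its underside; its front (-x, vent slots and black switch) faces the robot to within 0.3 rad, z up.
- cover (a joint): Angle of the dark grey cover (142 x 202 x 6 mm plate let into the unit's top; plate top 73 mm above the desk). 0 = shut, grows as its near (-x) edge swings up and over; stop at 1.75 rad, just past upright. The hinge is stiff: it stays where it is left; opening takes about 5 N at the grip plates. It cannot open while the catch is not pressed.
- cover_hinge (a point): Point on the hinge axis at the middle of the cover's far (+x) edge, 70 mm above the desk. The axis runs along the unit's y. The point turns with the cover (at 0 rad its axes are the unit's).
- pinch (a point): Point midway between the two upright grip plates on the cover, 24 mm above the cover's face, 115 mm nearer the robot than the hinge, 55 mm to the unit's -y side; moves with the cover. Plates: 34 mm (x) x 10 mm (y) x 34 mm high, outer faces 44 mm apart along y. Held by fingers that close along y they can pivot, so the gripper may stay pointing down along the arc.
- catch_plate (a point): Centre of the white grip plate, the -y one, which is the catch: it slides to +y towards the fixed dark grey plate when pinched. Fully pinched the two plates measure 36 mm over all, centred 4 mm to +y of the pinch point; keep them pinched until the cover has begun to rise.
- catch (a joint): Travel of the catch plate (m): 0 at rest, 0.008 fully pressed towards the other plate (spring, about 4 N fully in; springs back when let go). The cover is released from about 0.006. The thumbscrew's pin blocks it at about 0.002 until the thumbscrew is more than 1.2 turns up.
- knob (a joint): Angle of the thumbscrew (rad): 0 screwed right down, grows anticlockwise seen from above; stop at 9.42 (one and a half turns). It rises 6.5 mm a turn and cannot come off. May start up to 0.9 rad loosened. Friction about 0.06 N m.
- knob_mid (a point): Centre of the thumbscrew's knurled dark steel head: upright cylinder, 44 mm in diameter, 30 mm high, 98 mm above the desk when screwed down; its underside is 10 mm above the cover. It sits on the cover 115 mm nearer the robot than the hinge and 62 mm to the unit's +y side, 117 mm from the pinch point.
- filter: Spent filter cartridge, about 0.12 kg: white slab 90 (x) x 110 (y) x 30 mm with an upright grip rib on top, 60 mm long (x), 14 mm thick (y), from 30 to 56 mm high. Origin: centre of its underside, z up. It lies loose under the cover on the unit's floor (7 mm above the desk) near the middle, between two 8 mm rails; over 85 mm free on each y side of the rib.
- filter_rib (a point): Point inside the rib, 45 mm above the underside of the filter, on its middle.
- tray: Empty shallow stainless tray, 170 (x) x 220 (y) x 36 mm, walls 4 mm, inner floor 18 mm above the desk, 0.9 kg, to the right of the unit. Origin: centre of its underside, z up.
- kidney_dish: Bystander, to be left alone: stainless kidney-shaped dish 102 x 200 x 40 mm. Origin: centre of its underside.
- pump_bottle: Bystander, to be left alone: hand gel pump bottle 197 mm tall. Origin: centre of its underside.
- forceps: Bystander, to be left alone: metal forceps 131 mm long. Origin: centre of its underside.
- sample_cup: Bystander, to be left alone: clear cup 66 mm tall holding capped tubes. Origin: centre of its underside.

How it is judged:
By the outcome, as a careful person would: the job done as asked, in the order asked, and still so for the second after the job is handed in, with the robot touching nothing.
It also fails if it takes over 72 s, if anything falls off the work surface, if the arm or the gripper's body presses on something with over 40 N, if the wrist force passes 120 N, or if a joint passes its speed limit or range.

### The arm

A 7-joint arm with a two-finger parallel gripper is mounted at the origin on a cart in front of the work surface, level with it; the furniture and walls round the work are solid. World frame = base frame: x ahead of the robot, y to its left, z up, the work surface at z = 0. Lengths are in m, angles in rad, forces in N, time in s.
With the tool pointing down it reaches from about 0.4 to 0.85 m from the base axis. Payload 10.4 kg.
Tool frame: the origin (TCP) lies between the finger pads; the fingertips stand 17 mm ahead of it and the grasp point (between the pads) lies 2 mm behind it; z points along the fingers, y is the line along which they close (so a half turn about z gives the same grasp; the last joint's range is limited). The gripper opens to 85 mm and grips with 20 to 120 N. Pads are 22 mm wide; open, the fingers measure 114 mm over their backs; the gripper's body (76 mm by 85 mm) begins 54 mm behind the grasp point. The pads swing forward as they close: fully open they stand 13 mm farther back than shut.
Start: joints at [1.196, 0.332, -0.065, 1.46, 0.022, 1.35, -0.088], TCP at [0.215, -0.587, 0.248] pointing down, gripper open.
Joint ranges: [-2.6, 2.6], [-0.5, 2.12], [-1.47, 1.34], [0.16, 2.42], [-1.27, 4.41], [0.06, 2.06], [-2.6, 2.6]. Speed limits (rad/s): [2.22, 2.22, 2.79, 2.79, 3.14, 3.14, 3.14].

### API

Orientations are given as a unit quaternion [x, y, z, w].
In Python, from workcell import readout, imaging, manip gives the robot as it stands. The module is installed in compiled form; this text tells all that it offers.
- The arm moves only by the shell command python3 -m crank 'ROWS' [OPENING] [FORCE]. ROWS is JSON, a list of rows, each a list of 4 numbers: the shift along the tool's x, y, z as a fraction of full scale, then the turn about the tool's z as a fraction of full scale. In form: [[x, y, z, yaw], ...]. A call has 1 to 5 rows; each row is the pose to reach, as a shift and turn from the pose commanded when the call began, along the tool's axes at that moment; what a row does not reach only later rows make up. Full scale, the value 1, is 400 mm for a shift and 60 degrees for a turn. A row lasts 1/12 s, in which the tool goes at most 41.7 mm and 7.16 degrees, less where a joint would pass 70% of its speed; a pose out of reach is approached as far as the arm can. A call with a number of a shift or a turn outside -1 to 1 is refused whole. A call with a gripper value outside its range is refused whole. OPENING is the gripper command: -1 is shut, 1 is fully open, values between are in proportion, set as the call begins (- or left out, the last holds). The fingers move at their own pace and stop on an object; FORCE is the grip in N (left out, the last holds). Time passes only in rows, so rows that repeat a pose let the fingers close. It gives the time, the measured TCP pose, the force, the opening and the grip force at its end, in the units of the state.
- readout.get_obs(): the state, without advancing time (a new reading comes with each control period).
- imaging.camera(name): name is "scene" or "top"; returns a dict with "color" (400x640x3 uint8, red, green, blue), "fx", "fy", "cx", "cy" (pixels), "rvec" (rotation vector, rad) and "tvec" (3), from world to camera coordinates, as OpenCV has them. Camera axes: x right, y down, z forward; pixel columns grow to the right and rows downward; lengths in m; the calibration is good to about 2 mm. A picture is of the moment at which its call begins. There is no depth.
- manip.hand_in(): hands the job in; it is judged then, once.
The state is a dict: "clock": time; "joint_pos": joint angles; "joint_velocities": joint speeds; "tau": joint torques, N m; "position": TCP position; "ee_rot": TCP orientation; "ft_force": force on the tool from outside, world axes, zero at the start; "torque": the same for the moment, N m; "grip_width": opening from 0.0 (shut) to 1.0 (fully open); "grasp_force": force on a finger pad.
Only numpy, scipy, OpenCV 4.12 (cv2) and the standard library are available. Lean on these libraries where they do the work, as an engineer would, in place of code of your own. Each camera call takes 0.05 s, during which the arm holds its last target. There are 200 camera calls.

## Working session

There is one attempt and no reset: what is moved stays moved. The work goes in short steps, Python scripts to look and compute and a shell command to move; the robot and the scene stay as the last step left them, time stands still between calls to the robot, and variables do not carry over. Pictures are saved under pics/ and viewed, at most 10 in all, crops included, and the job is handed in when it is done.

```bash
mkdir -p pics; cat > h.py <<'E'
import numpy as np, cv2
from workcell import readout, imaging, manip
def cam(n,fn=None):
    c=imaging.camera(n)
    if fn: cv2.imwrite('pics/'+fn,c['color'][:,:,::-1])
    return c
def ray(c,u,v,z):
    R=cv2.Rodrigues(np.array(c['rvec'],float))[0];t=np.array(c['tvec'],float).ravel()
    o=-R.T@t;d=R.T@np.array([(u-c['cx'])/c['fx'],(v-c['cy'])/c['fy'],1.])
    return o+d*(z-o[2])/d[2]
def proj(c,p):
    K=np.array([[c['fx'],0,c['cx']],[0,c['fy'],c['cy']],[0,0,1.]])
    return cv2.projectPoints(np.array(p,float).reshape(-1,1,3),np.array(c['rvec'],float),np.array(c['tvec'],float),K,None)[0].reshape(-1,2)
E
python3 - <<'E'
from h import *
for n in('top','scene'):
    c=cam(n,n+'1.png');print(n,c['fx'],c['cx'],c['cy'],c['rvec'],c['tvec'])
print(readout.get_obs())
E
```

```text
top 425.104956678411 320.7456805652069 195.19480076266737 [ 2.12035113 -2.18184398  0.13505954] [0.07116018 0.62371806 1.21549498]
scene 364.94362737006037 319.11471103728195 199.47888020041353 [ 2.28616662  0.64004929 -0.26213844] [-0.58130534 -0.16168326  1.35720814]
{'clock': 0.1, 'joint_pos': array([ 1.19639774,  0.33279373, -0.06469586,  1.46083838,  0.02161338,
        1.34985404, -0.08849678]), 'joint_velocities': array([ 0.00024688, -0.00154189,  0.00023627, -0.00267571, -0.00137892,
        0.00092409,  0.00099589]), 'tau': array([ 2.65656890e-03, -6.26746488e+01,  5.00444812e-02, -3.92432141e+01,
        1.63156504e-02,  6.94530216e-03, -1.24539653e-06]), 'position': array([ 0.2152599 , -0.58645082,  0.24761384]), 'ee_rot': array([ 9.84567547e-01,  1.75003960e-01, -1.37227157e-04, -5.82903339e-04]), 'ft_force': array([ 0.26128801, -0.67403361, -0.73336122]), 'torque': array([ 0.0326369 , -0.0068146 ,  0.03232319]), 'grasp_force': 0.0, 'grip_width': 0.9998154138577532}
```

View pics/top1.png

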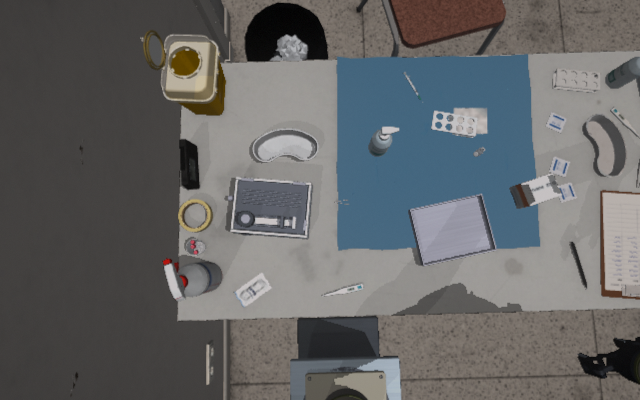

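View pics/scene1.png

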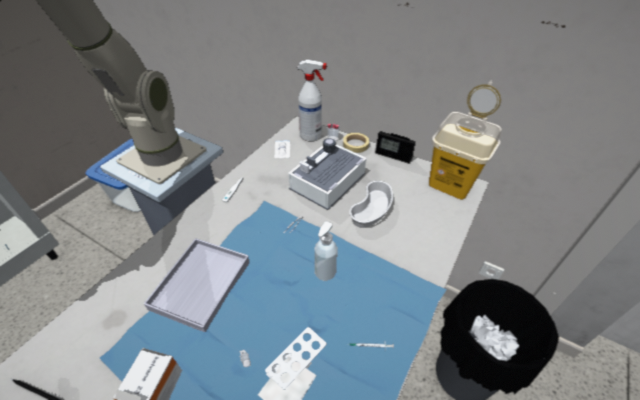

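The top view (image up = +x, left = +y) shows the unit at about (271,208), with the knob near (245,219) and the grip plates near (288,223). The tray is at (452,229), the forceps at (342,202) and the kidney dish at (285,146). The scene view shows the same things from the far side.

```bash
python3 - <<'E'
from h import *
im=cv2.imread('pics/top1.png');cv2.imwrite('pics/crop1.png',cv2.resize(im[165:250,215:355],None,fx=5.5,fy=5.5,interpolation=cv2.INTER_CUBIC))
c=cam('top');
for n,p in dict(knob=(246,219,.113),pinch=(288,223,.107),tl=(233,178,.073),tr=(312,181,.073),br=(308,237,.073),bl=(231,232,.073),tray1=(410,209,.036),tray2=(485,196,.036),tray3=(495,248,.036),tray4=(418,265,.036)).items(): print(n,ray(c,*p).round(3))
E
```

```text
knob [0.556 0.262 0.113]
pinch [0.542 0.146 0.107]
tl [0.679 0.306 0.073]
tr [0.663 0.077 0.073]
br [0.502 0.093 0.073]
bl [0.523 0.312 0.073]
tray1 [ 0.577 -0.209  0.036]
tray2 [ 0.61  -0.432  0.036]
tray3 [ 0.456 -0.449  0.036]
tray4 [ 0.414 -0.223  0.036]
```

View pics/crop1.png

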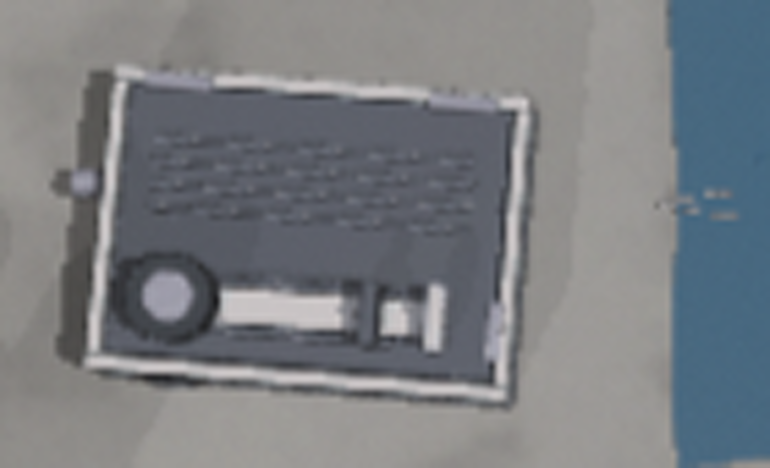

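The crop shows the knob top at about crop (167,295), the dark plate at (368,315) and the white plate at (434,318). The unit's corners are at (118,68), (530,100), (88,362) and (507,398).

```bash
cat >> h.py <<'E'
def go(p,a=None):
    "numbers for a move to world p with tool x axis at world angle a (tool down)"
    from scipy.spatial.transform import Rotation as Ro
    o=readout.get_obs();R=Ro.from_quat(o['ee_rot']).as_matrix()
    a0=np.arctan2(R[1,0],R[0,0]);d=R.T@(np.array(p)-o['position'])/.4
    y=0 if a is None else -((a-a0+np.pi/2)%np.pi-np.pi/2)/np.radians(60)
    print('t',round(o['clock'],2),'pos',o['position'].round(4),'a0',round(a0,3),'q7',o['joint_pos'].round(2),'shift',d.round(4),'yaw',np.round(y,3),'w',round(o['grip_width'],3),'ft',o['ft_force'].round(1))
E
python3 - <<'E'
from h import *
c=cam('top');s=cam('scene')
f=lambda u,v:(215+u/5.5,165+v/5.5)
k=ray(c,*f(166,296),.113);p=ray(c,*f(401,316),.107)
C=[ray(c,*f(*q),.073)[:2] for q in((118,68),(530,100),(507,398),(88,362))]
print(k,p,np.mean(C,0),C)
d=k-p;print('yaw knob',-np.arctan2(d[0],d[1]),[-np.arctan2(*(C[i]-C[j])) for i,j in((0,1),(3,2))],[np.arctan2(*(C[i]-C[j])[::-1]) for i,j in((0,3),(1,2))])
print('scene proj',proj(s,k),proj(s,p))
print('spray',ray(c,172,280,.25),ray(c,195,280,.1),ray(c,195,248,.05))
im=cv2.imread('pics/scene1.png');cv2.imwrite('pics/crop2.png',cv2.resize(im[120:215,270:400],None,fx=5.5,fy=5.5,interpolation=cv2.INTER_CUBIC))
go([.35,-.25,.26],-.1)
E
```

```text
[0.55617473 0.26402383 0.113     ] [0.54313742 0.14639013 0.107     ] [0.59135583 0.19564561] [array([0.68053567, 0.29609157]), array([0.65710028, 0.07932357]), array([0.50151955, 0.09514873]), array([0.52626783, 0.31201857])]
yaw knob -0.1103792245461184 [np.float64(-0.10769448066324207), np.float64(-0.11362431315769586)] [np.float64(-0.10287803293882126), np.float64(-0.10136811023796738)]
scene proj [[328.3830763  141.41806423]] [[306.39203615 160.35022015]]
spray [0.40292576 0.41567887 0.25      ] [0.39268063 0.40535144 0.1       ] [0.48084281 0.42131984 0.05      ]
t 0.25 pos [ 0.2153 -0.5866  0.248 ] a0 0.352 q7 [ 1.2   0.33 -0.06  1.46  0.02  1.35 -0.09] shift [ 0.606  -0.6739 -0.0297] yaw 0.431 w 1.001 ft [ 0.7 -0.3 -0.2]
```

View pics/crop2.png

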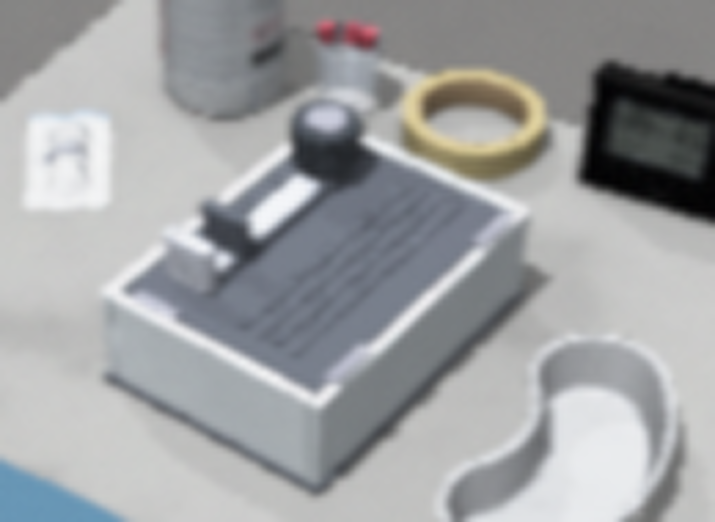

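The crop confirms the layout: the knob top is at crop (325,117), against a predicted (321,118). The unit's yaw is about -0.107. Moving over now.

```bash
python3 -m crank '[[0.35,-0.39,-0.02,0],[0.35,-0.39,-0.02,0],[0.35,-0.39,-0.02,0],[0.35,-0.39,-0.02,0],[0.35,-0.39,-0.02,0]]' 1 40; python3 -m crank '[[0.35,-0.39,0,0],[0.35,-0.39,0,0],[0.35,-0.39,0,0],[0.35,-0.39,0,0],[0.35,-0.39,0,0]]'; python3 - <<'E'
from h import *
go([.555,.263,.20],-.1)
E
```

```text
clock: 0.67
position: [0.2928, -0.3914, 0.2563]
ee_rot: [0.985, 0.175, -0.0, 0.0]
ft_force: [1.3, -0.3, 1.2]
grip_width: 1.0
grasp_force: 0.0
clock: 1.08
position: [0.3699, -0.1979, 0.2564]
ee_rot: [0.985, 0.175, 0.0, 0.0]
ft_force: [1.4, -0.6, -0.9]
grip_width: 0.998
grasp_force: 0.0
t 1.08 pos [ 0.3699 -0.1979  0.2564] a0 0.352 q7 [ 0.84 -0.12 -0.42  1.93 -0.05  1.32 -0.78] shift [ 0.8312 -0.9224  0.1402] yaw 0.431 w 0.998 ft [ 1.4 -0.6 -0.9]
```

```bash
python3 -m crank '[[0.35,-0.38,0.03,0],[0.35,-0.38,0.03,0],[0.35,-0.38,0.03,0],[0.35,-0.38,0.03,0],[0.35,-0.38,0.03,0]]'; python3 -m crank '[[0.35,-0.38,0.03,0],[0.35,-0.38,0.03,0],[0.35,-0.38,0.03,0],[0.35,-0.38,0.03,0],[0.35,-0.38,0.03,0]]';  python3 - <<'E'
from h import *
go([.555,.263,.20],-.1)
E
```

```text
clock: 1.5
position: [0.4491, -0.0067, 0.2445]
ee_rot: [0.985, 0.175, 0.0, 0.0]
ft_force: [1.2, 0.1, 0.1]
grip_width: 0.997
grasp_force: 0.0
clock: 1.92
position: [0.5284, 0.1838, 0.2321]
ee_rot: [0.985, 0.175, 0.0, 0.0]
ft_force: [0.1, -1.1, 1.1]
grip_width: 0.999
grasp_force: 0.0
t 1.92 pos [0.5284 0.1838 0.2321] a0 0.351 q7 [ 0.3   0.31 -0.85  1.63  0.24  1.32 -1.81] shift [ 0.1304 -0.163   0.0803] yaw 0.431 w 0.999 ft [ 0.1 -1.1  1.1]
```

```bash
python3 -m crank '[[0.13,-0.163,0.08,0.43],[0.13,-0.163,0.08,0.43],[0.13,-0.163,0.08,0.43],[0.13,-0.163,0.08,0.43],[0.13,-0.163,0.08,0.43]]';  python3 - <<'E'
from h import *
go([.555,.263,.106],-.1)
c=cam('scene','sc2.png');im=cv2.imread('pics/sc2.png');cv2.imwrite('pics/crop3.png',cv2.resize(im[50:200,230:400],None,fx=4,fy=4))
E
```

```text
clock: 2.33
position: [0.5536, 0.2624, 0.1994]
ee_rot: [0.999, -0.05, -0.001, 0.0]
ft_force: [0.1, -1.0, 0.9]
grip_width: 0.998
grasp_force: 0.0
t 2.33 pos [0.5536 0.2624 0.1994] a0 -0.101 q7 [ 0.07  0.44 -0.76  1.53  0.31  1.3  -2.4 ] shift [ 0.0037 -0.0019  0.2334] yaw -0.001 w 0.998 ft [ 0.1 -1.   0.9]
```

View pics/crop3.png

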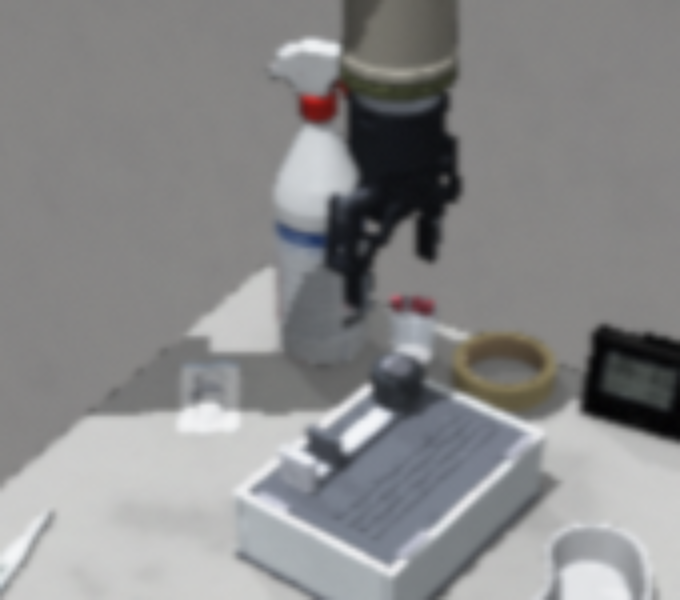

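The gripper hangs straight above the knob, which sits at crop (397,375), and clears the spray bottle. Going down and gripping.

```bash
python3 -m crank '[[0.003,-0.002,0.1,0],[0.003,-0.002,0.18,0],[0.003,-0.002,0.233,0],[0.003,-0.002,0.233,0]]' | tr '\n' ' '; python3 -m crank '[[0,0,0,0],[0,0,0,0],[0,0,0,0],[0,0,0,0],[0,0,0,0]]' -0.6 40| tr '\n' ' '; python3 -m crank '[[0,0,0,-0.12],[0,0,0,-0.24],[0,0,0,-0.36]]'| tr '\n' ' '; python3 - <<'E'
from h import *
go([.555,.263,.106],-.1)
print(readout.get_obs()['torque'])
E
```

```text
clock: 2.72 position: [0.5536, 0.2591, 0.1028] ee_rot: [0.999, -0.048, -0.003, 0.002] ft_force: [-0.7, -0.1, 0.6] grip_width: 1.001 grasp_force: 0.0 clock: 3.13 position: [0.5568, 0.2651, 0.1106] ee_rot: [0.999, -0.048, 0.003, -0.003] ft_force: [-0.0, 6.7, 7.2] grip_width: 0.497 grasp_force: 39.7 clock: 3.38 position: [0.557, 0.2647, 0.1108] ee_rot: [0.99, 0.142, 0.003, -0.002] ft_force: [0.5, 4.8, 9.7] grip_width: 0.497 grasp_force: 40.0 t 3.38 pos [0.557  0.2647 0.1108] a0 0.284 q7 [ 0.09  0.55 -0.8   1.61  0.42  1.15 -2.09] shift [-0.006   0.0028  0.012 ] yaw 0.367 w 0.497 ft [0.5 4.8 9.7]
[ 0.89243249 -0.06804546 -0.10160285]
```

```bash
python3 -m crank '[[0,0,-0.001,-0.118],[0,0,-0.002,-0.236],[0,0,-0.003,-0.354],[0,0,-0.004,-0.472],[0,0,-0.005,-0.59]]'| tr '\n' ' '; python3 -m crank '[[0,0,0,-0.118],[0,0,0,-0.236],[0,0,-0.001,-0.354],[0,0,-0.001,-0.472],[0,0,-0.002,-0.59]]'| tr '\n' ' '; python3 -m crank '[[0,0,0,-0.118],[0,0,0,-0.236],[0,0,-0.001,-0.354],[0,0,-0.001,-0.472],[0,0,-0.002,-0.59]]'| tr '\n' ' ';  python3 - <<'E'
from h import *
go([.555,.263,.106],-.1)
print(readout.get_obs()['torque'])
E
```

```text
clock: 3.8 position: [0.5573, 0.264, 0.1121] ee_rot: [0.9, 0.436, 0.004, -0.001] ft_force: [4.1, 6.4, 0.8] grip_width: 0.495 grasp_force: 40.2 clock: 4.22 position: [0.558, 0.2638, 0.1129] ee_rot: [0.725, 0.688, 0.004, 0.001] ft_force: [7.1, 7.2, 0.3] grip_width: 0.489 grasp_force: 40.5 clock: 4.63 position: [0.5586, 0.2641, 0.1138] ee_rot: [0.482, 0.876, 0.005, 0.002] ft_force: [10.3, 10.4, -1.7] grip_width: 0.497 grasp_force: 40.8 t 4.63 pos [0.5586 0.2641 0.1138] a0 2.136 q7 [ 0.3   0.71 -1.14  1.6   0.68  1.26 -0.4 ] shift [ 0.0025 -0.0094  0.0194] yaw -0.865 w 0.497 ft [10.3 10.4 -1.7]
[ 2.27294911 -2.54774624 -0.06627759]
```

```bash
python3 -m crank '[[0.002,0.01,0,-0.118],[0.002,0.01,0,-0.236],[0.002,0.01,-0.001,-0.354],[0.002,0.01,-0.001,-0.472],[0.002,0.01,-0.002,-0.59]]'| tr '\n' ' '; python3 -m crank '[[0,0,0,-0.118],[0,0,0,-0.236],[0,0,-0.001,-0.354],[0,0,-0.001,-0.472],[0,0,-0.002,-0.59]]'| tr '\n' ' '; python3 -m crank '[[0,0,0,-0.118],[0,0,0,-0.236],[0,0,-0.001,-0.354],[0,0,-0.001,-0.472],[0,0,-0.002,-0.59]]'| tr '\n' ' ';  python3 - <<'E'
from h import *
go([.555,.263,.106],-.1)
print(readout.get_obs()['torque'])
E
```

```text
clock: 5.05 position: [0.5596, 0.2653, 0.1139] ee_rot: [0.193, 0.981, 0.001, 0.001] ft_force: [-0.2, 1.8, 4.4] grip_width: 0.496 grasp_force: 41.6 clock: 5.47 position: [0.5594, 0.266, 0.1147] ee_rot: [-0.115, 0.993, 0.001, 0.002] ft_force: [-0.5, 4.0, 2.1] grip_width: 0.498 grasp_force: 41.4 clock: 5.88 position: [0.5588, 0.2665, 0.1153] ee_rot: [-0.412, 0.911, 0.001, 0.002] ft_force: [-1.0, 6.0, 1.8] grip_width: 0.496 grasp_force: 41.4 t 5.88 pos [0.5588 0.2665 0.1153] a0 -2.293 q7 [ 0.39  0.92 -1.4   1.59  0.92  1.43  1.33] shift [0.013  0.0014 0.0233] yaw 0.906 w 0.496 ft [-1.   6.   1.8]
[ 1.56583722  0.45612778 -0.09941321]
```

```bash
python3 -m crank '[[0,0,0,-0.118],[0,0,0,-0.236],[0,0,-0.001,-0.354],[0,0,-0.001,-0.472],[0,0,-0.002,-0.59]]'| tr '\n' ' ';  python3 - <<'E'
from h import *
go([.559,.265,.112],-.1)
print(readout.get_obs()['torque'])
E
```

```text
clock: 6.3 position: [0.5581, 0.2666, 0.1159] ee_rot: [-0.67, 0.743, 0.001, 0.002] ft_force: [-2.9, 4.8, 2.6] grip_width: 0.493 grasp_force: 41.5 t 6.3 pos [0.5581 0.2666 0.1159] a0 -1.674 q7 [ 0.4   0.95 -1.43  1.58  0.94  1.45  1.93] shift [ 0.0038 -0.0026  0.0099] yaw 1.497 w 0.493 ft [-2.9  4.8  2.6]
[ 1.36693227  1.12616262 -0.05367134]
```

```bash
python3 -m crank '[[0,0,0,-0.118],[0,0,0,-0.236],[0,0,-0.001,-0.354]]'| tr '\n' ' '; python3 -m crank '[[0,0,0,0],[0,0,0,0],[0,0,0,0],[0,0,0,0]]' 1 | tr '\n' ' '; python3 - <<'E'
from h import *
go([.5575,.265,.112],-.1)
E
```

```text
clock: 6.55 position: [0.5578, 0.2665, 0.1163] ee_rot: [0.795, -0.606, -0.001, -0.001] ft_force: [-5.2, 4.6, 2.6] grip_width: 0.496 grasp_force: 41.5 clock: 6.88 position: [0.559, 0.2641, 0.1145] ee_rot: [0.792, -0.611, 0.0, -0.0] ft_force: [0.1, -0.2, -0.2] grip_width: 0.998 grasp_force: 0.0 t 6.88 pos [0.559  0.2641 0.1145] a0 -1.314 q7 [ 0.4   0.96 -1.44  1.59  0.96  1.45  2.29] shift [-0.0031  0.003   0.0063] yaw -1.159 w 0.998 ft [ 0.1 -0.2 -0.2]
```

```bash
python3 -m crank '[[-0.003,0.003,0,0.118],[-0.003,0.003,0,0.236],[-0.003,0.003,0,0.354],[-0.003,0.003,0,0.472],[-0.003,0.003,0,0.59]]'| tr '\n' ' '; python3 -m crank '[[0,0,0,0.118],[0,0,0,0.236],[0,0,0,0.354],[0,0,0,0.472],[0,0,0,0.59]]'| tr '\n' ' ';python3 -m crank '[[0,0,0,0.118],[0,0,0,0.236],[0,0,0,0.354],[0,0,0,0.472],[0,0,0,0.59]]'| tr '\n' ' ';python3 -m crank '[[0,0,0,0.118],[0,0,0,0.236],[0,0,0,0.354],[0,0,0,0.472],[0,0,0,0.59]]'| tr '\n' ' ';python3 -m crank '[[0,0,0,0.118],[0,0,0,0.236],[0,0,0,0.354],[0,0,0,0.472],[0,0,0,0.59]]'| tr '\n' ' ';python3 -m crank '[[0,0,0,0.118],[0,0,0,0.236],[0,0,0,0.354],[0,0,0,0.472],[0,0,0,0.59]]'| tr '\n' ' ';  python3 - <<'E'
from h import *
go([.5575,.265,.112],-.1)
E
```

```text
clock: 7.3 position: [0.5572, 0.2651, 0.1143] ee_rot: [-0.566, 0.824, -0.0, 0.0] ft_force: [0.8, 0.1, -0.2] grip_width: 0.999 grasp_force: 0.0 clock: 7.72 position: [0.5572, 0.2651, 0.1144] ee_rot: [-0.289, 0.957, -0.0, 0.0] ft_force: [-0.5, -0.0, -0.3] grip_width: 1.002 grasp_force: 0.0 clock: 8.13 position: [0.5572, 0.2652, 0.1144] ee_rot: [0.016, 1.0, -0.0, 0.0] ft_force: [-0.8, 0.5, 0.5] grip_width: 1.001 grasp_force: 0.0 clock: 8.55 position: [0.5571, 0.2652, 0.1144] ee_rot: [0.319, 0.948, -0.0, 0.0] ft_force: [-0.2, 0.4, 0.3] grip_width: 1.004 grasp_force: 0.0 clock: 8.97 position: [0.5571, 0.2652, 0.1144] ee_rot: [0.592, 0.806, 0.0, 0.0] ft_force: [0.1, -0.5, -0.7] grip_width: 1.0 grasp_force: 0.0 clock: 9.38 position: [0.5571, 0.2653, 0.1144] ee_rot: [0.809, 0.588, 0.0, 0.0] ft_force: [-0.1, -0.4, -0.2] grip_width: 1.0 grasp_force: 0.0 t 9.38 pos [0.5571 0.2653 0.1144] a0 1.257 q7 [ 0.1   0.56 -0.82  1.6   0.43  1.17 -1.13] shift [-0.0003  0.0012  0.0061] yaw 1.296 w 1.0 ft [-0.1 -0.4 -0.2]
```

```bash
python3 -m crank '[[0,0,0,0.118],[0,0,0,0.236],[0,0,0,0.354],[0,0,0,0.472],[0,0,0,0.59]]'| tr '\n' ' '; python3 -m crank '[[0,0,0,0.118],[0,0,0,0.236],[0,0,0,0.354],[0,0,0,0.472],[0,0,0,0.59]]'| tr '\n' ' '; python3 -m crank '[[0,0,0,0],[0,0,0,0],[0,0,0,0],[0,0,0,0]]' -0.6 40| tr '\n' ' '; python3 - <<'E'
from h import *
go([.5575,.265,.112],-.1)
E
```

```text
clock: 9.8 position: [0.557, 0.2653, 0.1144] ee_rot: [0.949, 0.314, 0.0, 0.0] ft_force: [-0.4, 0.1, -0.3] grip_width: 0.997 grasp_force: 0.0 clock: 10.22 position: [0.557, 0.2654, 0.1144] ee_rot: [1.0, 0.011, 0.0, 0.0] ft_force: [0.9, 0.9, -0.3] grip_width: 1.001 grasp_force: 0.0 clock: 10.55 position: [0.557, 0.2656, 0.1144] ee_rot: [1.0, 0.016, 0.0, -0.0] ft_force: [-1.1, -1.0, 3.9] grip_width: 0.496 grasp_force: 39.9 t 10.55 pos [0.557  0.2656 0.1144] a0 0.032 q7 [-0.06  0.49 -0.59  1.61  0.29  1.13 -2.26] shift [0.0011 0.0016 0.006 ] yaw 0.126 w 0.496 ft [-1.1 -1.   3.9]
```

```bash
python3 -m crank '[[0,0,0,-0.118],[0,0,0,-0.236],[0,0,-0.001,-0.354],[0,0,-0.001,-0.472],[0,0,-0.002,-0.59]]'| tr '\n' ' '; python3 -m crank '[[0,0,0,-0.118],[0,0,0,-0.236],[0,0,-0.001,-0.354],[0,0,-0.001,-0.472],[0,0,-0.002,-0.59]]'| tr '\n' ' '; python3 -m crank '[[0,0,0,-0.118],[0,0,0,-0.236],[0,0,-0.001,-0.354],[0,0,-0.001,-0.472],[0,0,-0.002,-0.59]]'| tr '\n' ' ';python3 -m crank '[[0,0,0,-0.118],[0,0,0,-0.236],[0,0,-0.001,-0.354],[0,0,-0.001,-0.472],[0,0,-0.002,-0.59]]'| tr '\n' ' ';python3 -m crank '[[0,0,0,-0.118],[0,0,0,-0.236],[0,0,-0.001,-0.354],[0,0,-0.001,-0.472],[0,0,-0.002,-0.59]]'| tr '\n' ' ';  python3 - <<'E'
from h import *
go([.5575,.265,.112],-.1)
print(readout.get_obs()['torque'])
E
```

```text
clock: 10.97 position: [0.5572, 0.2649, 0.1153] ee_rot: [0.947, 0.321, 0.0, 0.0] ft_force: [-0.4, -0.8, 0.5] grip_width: 0.497 grasp_force: 40.3 clock: 11.38 position: [0.5578, 0.2646, 0.1161] ee_rot: [0.805, 0.594, 0.0, 0.001] ft_force: [2.5, -1.4, -0.4] grip_width: 0.498 grasp_force: 40.5 clock: 11.8 position: [0.5585, 0.2645, 0.1169] ee_rot: [0.586, 0.81, 0.001, 0.001] ft_force: [5.4, -0.9, -3.1] grip_width: 0.5 grasp_force: 40.8 clock: 12.22 position: [0.5589, 0.2649, 0.1178] ee_rot: [0.312, 0.95, 0.001, 0.001] ft_force: [8.6, 1.8, -5.9] grip_width: 0.496 grasp_force: 41.2 clock: 12.63 position: [0.559, 0.2655, 0.1185] ee_rot: [0.008, 1.0, 0.001, 0.002] ft_force: [9.5, 4.6, -7.7] grip_width: 0.499 grasp_force: 41.4 t 12.63 pos [0.559  0.2655 0.1185] a0 3.125 q7 [ 0.3   0.73 -1.17  1.59  0.69  1.29  0.58] shift [ 0.0038 -0.0013  0.0163] yaw 0.08 w 0.499 ft [ 9.5  4.6 -7.7]
[ 1.06552014 -2.00072886 -0.11221644]
```

```bash
python3 -m crank '[[-0.003,0.002,0.003,-0.118],[-0.003,0.002,0.003,-0.236],[-0.003,0.002,0.002,-0.354]]'| tr '\n' ' '; python3 -c "
from h import *
print(readout.get_obs()['torque'])"; python3 -m crank '[[0,0,0,-0.118],[0,0,0,-0.236],[0,0,-0.001,-0.354]]'| tr '\n' ' ';python3 - <<'E'
from h import *
go([.5575,.265,.112],-.1)
print(readout.get_obs()['torque'])
E
```

```text
clock: 12.88 position: [0.5593, 0.2661, 0.1182] ee_rot: [-0.176, 0.984, 0.0, 0.001] ft_force: [3.4, 1.0, 2.0] grip_width: 0.495 grasp_force: 42.2 [ 0.18933642 -0.4508971  -0.03713508]
clock: 13.13 position: [0.5591, 0.2664, 0.1186] ee_rot: [-0.355, 0.935, 0.0, 0.001] ft_force: [2.3, 3.0, 1.1] grip_width: 0.496 grasp_force: 42.2 t 13.13 pos [0.5591 0.2664 0.1186] a0 -2.416 q7 [ 0.35  0.82 -1.29  1.58  0.8   1.36  1.26] shift [ 0.0054 -0.0001  0.0166] yaw 0.788 w 0.496 ft [2.3 3.  1.1]
[ 0.47481184 -0.38009974 -0.10829328]
```

```bash
python3 -m crank '[[0,0,0,-0.118],[0,0,0,-0.2]]'| tr '\n' ' '; python3 -c "
from h import *
print(readout.get_obs()['torque'])"; python3 -m crank '[[0,0,0,-0.118],[0,0,0,-0.2]]'| tr '\n' ' ';python3 -c "
from h import *
print(readout.get_obs()['torque'])";python3 -m crank '[[0,0,0,-0.118],[0,0,0,-0.2]]'| tr '\n' ' '; python3 - <<'E'
from h import *
go([.5575,.265,.112],-.1)
print(readout.get_obs()['torque'])
E
```

```text
clock: 13.3 position: [0.5586, 0.266, 0.1184] ee_rot: [-0.45, 0.893, 0.0, 0.0] ft_force: [-1.1, 1.4, 4.1] grip_width: 0.498 grasp_force: 41.1 [ 0.19478757  0.28821777 -1.32340776]
clock: 13.47 position: [0.5589, 0.2671, 0.1187] ee_rot: [-0.541, 0.841, 0.001, 0.001] ft_force: [1.6, 6.7, 1.0] grip_width: 0.493 grasp_force: 43.4 [ 1.59437112 -0.54281505 -1.14489569]
clock: 13.63 position: [0.5585, 0.2665, 0.1184] ee_rot: [-0.626, 0.78, 0.001, 0.001] ft_force: [-1.6, 5.0, 3.4] grip_width: 0.497 grasp_force: 41.9 t 13.63 pos [0.5585 0.2665 0.1184] a0 -1.788 q7 [ 0.38  0.89 -1.37  1.58  0.88  1.41  1.85] shift [0.0042 0.0017 0.0159] yaw 1.388 w 0.497 ft [-1.6  5.   3.4]
[ 1.49870059  0.2587266  -1.26471719]
```

```bash
python3 -m crank '[[0,0,0,0],[0,0,0,0],[0,0,0,0]]' 1| tr '\n' ' '; python3 -m crank '[[0,0,-0.08,0],[0,0,-0.16,0.118],[0,0,-0.2,0.236],[0,0,-0.2,0.354],[0,0,-0.2,0.472]]'| tr '\n' ' '; python3 -m crank '[[0,0,0,0.118],[0,0,0,0.236],[0,0,0,0.354],[0,0,0,0.472],[0,0,0,0.59]]'| tr '\n' ' ';  python3 - <<'E'
from h import *
# re-measure plates: dark vs white, top view
go([.5450,.152,.17],-.107)
c=cam('top','t3.png');im=cv2.imread('pics/t3.png');cv2.imwrite('pics/crop4.png',cv2.resize(im[165:250,215:355],None,fx=5.5,fy=5.5,interpolation=cv2.INTER_CUBIC))
E
```

```text
clock: 13.88 position: [0.5583, 0.2659, 0.1177] ee_rot: [-0.623, 0.783, -0.0, -0.0] ft_force: [0.7, 0.0, -0.7] grip_width: 0.898 grasp_force: 0.0 clock: 14.3 position: [0.5585, 0.2665, 0.1992] ee_rot: [-0.41, 0.912, -0.0, 0.001] ft_force: [0.8, -0.5, -0.2] grip_width: 0.999 grasp_force: 0.0 clock: 14.72 position: [0.5582, 0.266, 0.1979] ee_rot: [-0.113, 0.994, -0.0, 0.0] ft_force: [0.0, -0.0, -0.4] grip_width: 0.998 grasp_force: 0.0 t 14.72 pos [0.5582 0.266  0.1979] a0 -2.915 q7 [ 0.33  0.67 -1.24  1.5   0.63  1.42  0.86] shift [ 0.0961 -0.2703  0.0699] yaw 0.318 w 0.998 ft [ 0.  -0.  -0.4]
```

View pics/crop4.png

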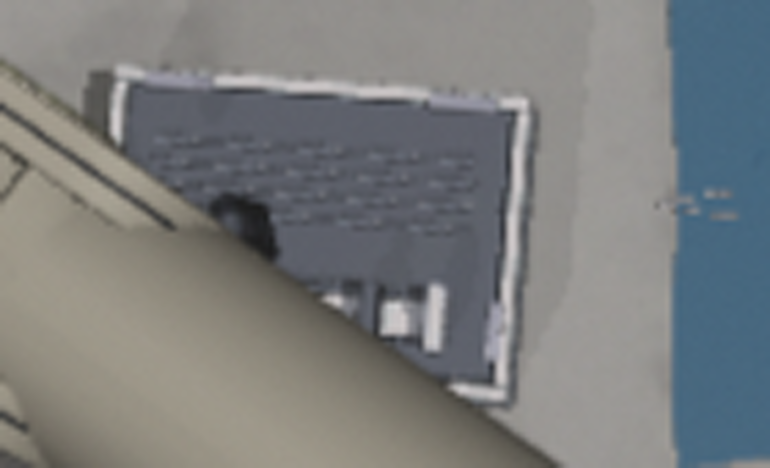

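The arm hides most of the knob in this crop. The plates are unmoved: white at (434,318), dark at (366,310). Moving over them.

```bash
python3 -m crank '[[0.096,-0.27,0,0.118],[0.096,-0.27,0.03,0.236],[0.096,-0.27,0.07,0.318],[0.096,-0.27,0.07,0.318],[0.096,-0.27,0.07,0.318]]'| tr '\n' ' ';  python3 - <<'E'
from h import *
go([.5450,.152,.098],-.107)
E
```

```text
clock: 15.18 position: [0.5459, 0.1491, 0.1688] ee_rot: [0.051, 0.999, -0.001, -0.001] ft_force: [0.6, 0.9, 1.1] grip_width: 1.0 grasp_force: 0.0 t 15.18 pos [0.5459 0.1491 0.1688] a0 3.04 q7 [ 0.6   0.57 -1.23  1.68  0.56  1.31  0.72] shift [0.0028 0.0074 0.177 ] yaw 0.006 w 1.0 ft [0.6 0.9 1.1]
```

```bash
python3 -m crank '[[0.001,0.006,0.06,0.006],[0.002,0.006,0.13,0.006],[0.002,0.006,0.177,0.006],[0.002,0.006,0.177,0.006]]'| tr '\n' ' ';python3 -m crank '[[0,0,0,0],[0,0,0,0],[0,0,0,0],[0,0,0,0],[0,0,0,0]]' -0.8 30| tr '\n' ' ';  python3 - <<'E'
from h import *
go([.5450,.152,.098],-.107)
E
```

```text
clock: 15.52 position: [0.5436, 0.1552, 0.0961] ee_rot: [0.051, 0.999, -0.0, -0.002] ft_force: [-0.6, -1.2, 0.1] grip_width: 0.997 grasp_force: 0.0 clock: 15.93 position: [0.5458, 0.1539, 0.1004] ee_rot: [0.053, 0.999, -0.001, 0.0] ft_force: [-2.7, -5.6, 8.0] grip_width: 0.402 grasp_force: 29.7 t 15.93 pos [0.5458 0.1539 0.1004] a0 3.036 q7 [ 0.54  0.64 -1.17  1.74  0.63  1.2   0.66] shift [ 0.0015 -0.005   0.006 ] yaw 0.001 w 0.402 ft [-2.7 -5.6  8. ]
```

The plates read 34 mm over all (the 44 mm knob read 42), so they are fully pinched. Starting the arc.

```bash
python3 -m crank '[[-0.009,0,-0.028,0],[-0.021,0,-0.056,0],[-0.035,0,-0.082,0],[-0.052,0,-0.106,0],[-0.072,0,-0.129,0]]'| tr '\n' ' ';  python3 - <<'E'
from h import *
go([.5450,.152,.098],-.107);print(readout.get_obs()['torque'])
cam('top','t4.png');c=cam('scene','s4.png')
im=cv2.imread('pics/s4.png');cv2.imwrite('pics/crop5.png',cv2.resize(im[50:200,230:400],None,fx=4,fy=4))
E
```

```text
clock: 16.35 position: [0.5735, 0.1511, 0.1516] ee_rot: [0.052, 0.999, -0.001, -0.001] ft_force: [-4.1, -2.9, -6.1] grip_width: 0.399 grasp_force: 30.7 t 16.35 pos [0.5735 0.1511 0.1516] a0 3.037 q7 [ 0.53  0.63 -1.18  1.62  0.6   1.31  0.72] shift [ 0.0708 -0.005   0.1341] yaw 0.002 w 0.399 ft [-4.1 -2.9 -6.1]
[-0.62116291  1.37842048 -0.16510079]
```

View pics/crop5.png

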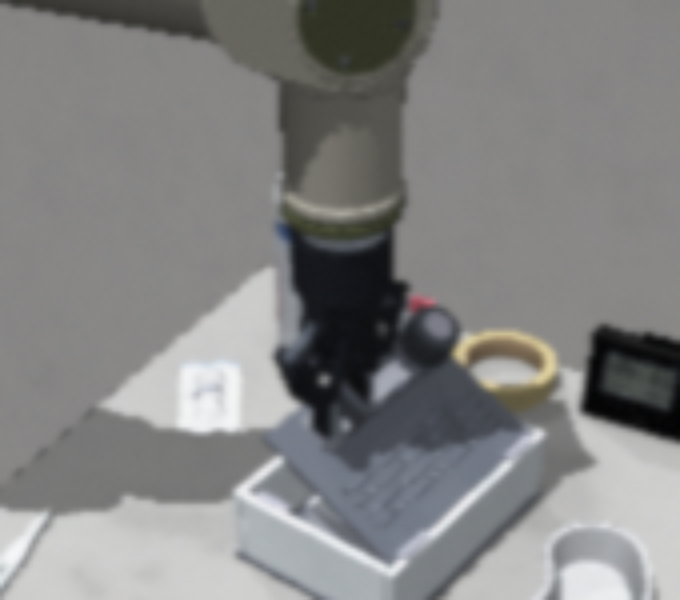

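The cover is lifting, now at about 0.5 rad, with the plates held at crop (340,405). Continuing.

```bash
python3 -m crank '[[-0.021,0,-0.021,0],[-0.045,0,-0.039,0],[-0.070,0,-0.055,0],[-0.097,0,-0.068,0],[-0.125,0,-0.079,0]]'| tr '\n' ' '; python3 -m crank '[[-0.028,0,-0.008,0],[-0.058,0,-0.012,0],[-0.088,0,-0.014,0],[-0.117,0,-0.013,0],[-0.147,0,-0.009,0]]'| tr '\n' ' ';  python3 - <<'E'
from h import *
go([.5450,.152,.098],-.107);print(readout.get_obs()['torque'])
E
```

```text
clock: 16.87 position: [0.6236, 0.1458, 0.1836] ee_rot: [0.052, 0.999, -0.001, -0.001] ft_force: [-7.2, -3.9, -1.9] grip_width: 0.401 grasp_force: 30.7 clock: 17.28 position: [0.6831, 0.1395, 0.1882] ee_rot: [0.053, 0.999, -0.0, 0.0] ft_force: [-7.0, -3.6, 5.1] grip_width: 0.4 grasp_force: 31.3 t 17.28 pos [0.6831 0.1395 0.1882] a0 3.036 q7 [ 0.38  0.77 -1.09  1.28  0.67  1.47  0.82] shift [ 0.3469 -0.0052  0.2253] yaw 0.001 w 0.4 ft [-7.  -3.6  5.1]
[-1.09092768  1.53856872  0.01931056]
```

```bash
python3 -m crank '[[-0.029,0,0.007,0],[-0.057,0,0.017,0],[-0.079,0,0.027,0],[-0.085,0,0.03,0]]'| tr '\n' ' ';  python3 - <<'E'
from h import *
go([.5450,.152,.098],-.107);print(readout.get_obs()['torque'])
E
```

```text
clock: 17.62 position: [0.7185, 0.1358, 0.1764] ee_rot: [0.053, 0.999, 0.0, 0.002] ft_force: [-1.6, -4.9, 7.5] grip_width: 0.404 grasp_force: 31.8 t 17.62 pos [0.7185 0.1358 0.1764] a0 3.035 q7 [ 0.33  0.84 -1.06  1.18  0.71  1.48  0.85] shift [ 0.4363 -0.0062  0.1945] yaw 0.0 w 0.404 ft [-1.6 -4.9  7.5]
[-1.14475691  0.72497267  0.07047133]
```

```bash
python3 -m crank '[[-0.01,0,0.006,0],[-0.015,0,0.012,0],[-0.015,0,0.012,0]]'| tr '\n' ' ';  python3 - <<'E'
from h import *
print(readout.get_obs()['torque'])
E
python3 -m crank '[[0,0,0,0],[0,0,0,0],[0,0,0,0],[0,0,0,0]]' 1 | tr '\n' ' '; python3 -m crank '[[0,0,-0.1,0],[0,0,-0.18,0],[0,0,-0.18,0],[0,0,-0.18,0]]'| tr '\n' ' ';python3 - <<'E'
from h import *
go([.591,.196,.2],-.107)
cam('top','t6.png');c=cam('scene','s6.png')
a=cv2.imread('pics/s6.png')[60:200,250:400];b=cv2.imread('pics/t6.png')[160:300,220:370]
cv2.imwrite('pics/crop6.png',np.hstack([cv2.resize(a,(400,373)),cv2.resize(b,(400,373))]))
E
```

```text
clock: 17.87 position: [0.723, 0.1353, 0.1738] ee_rot: [0.053, 0.999, -0.0, 0.001] ft_force: [-10.0, -7.8, 18.9] grip_width: 0.398 grasp_force: 33.0 [-1.75149139e+00  2.26948895e+00 -2.24031733e-04]
clock: 18.2 position: [0.7225, 0.1366, 0.1698] ee_rot: [0.052, 0.999, 0.001, 0.001] ft_force: [1.2, -0.1, -0.2] grip_width: 0.939 grasp_force: 0.0 clock: 18.53 position: [0.7227, 0.1372, 0.2437] ee_rot: [0.052, 0.999, 0.001, 0.002] ft_force: [-0.9, -0.5, -0.7] grip_width: 1.002 grasp_force: 0.0 t 18.53 pos [0.7227 0.1372 0.2437] a0 3.037 q7 [ 0.3   0.8  -1.07  1.07  0.68  1.6   0.89] shift [0.3431 0.1116 0.1083] yaw 0.003 w 1.002 ft [-0.9 -0.5 -0.7]
```

View pics/crop6.png

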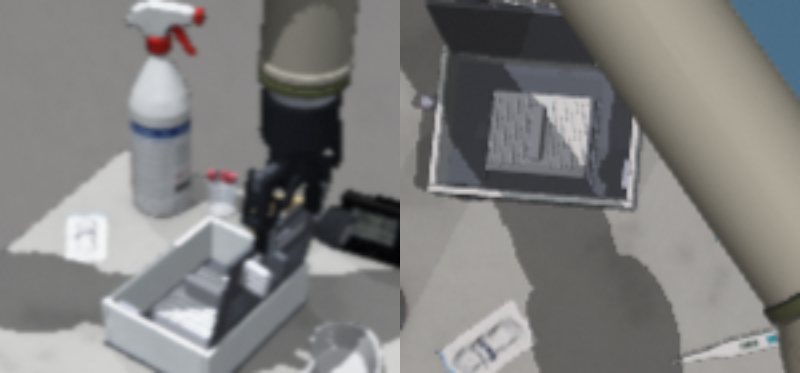

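The cover stands past upright at its stop (force rose to 19 N there). In the top half of the crop the filter lies near (540,133), which is full image (272,210). Zooming in on it.

```bash
python3 - <<'E'
import cv2
b=cv2.imread('pics/t6.png')[180:245,225:325]
cv2.imwrite('pics/crop7.png',cv2.resize(b,None,fx=8,fy=8,interpolation=cv2.INTER_CUBIC))
E
```

```text
(no output)
```

View pics/crop7.png

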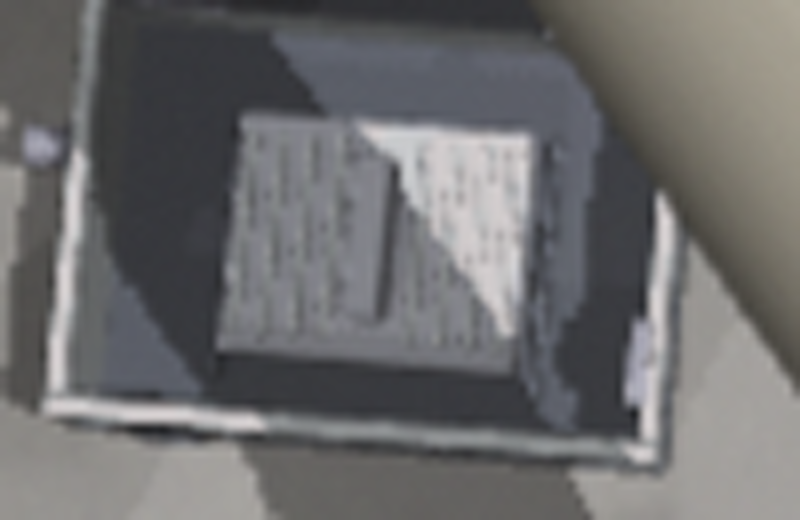

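The slab's top corners are at about crop (240,115), (537,130), (513,365) and (217,350). The rib is centred near (370,236), running along x from (380,152) to (361,318).

```bash
python3 -m crank '[[0,0,-0.08,0],[0.1,0.03,-0.12,0],[0.2,0.06,-0.12,0],[0.3,0.1,-0.12,0],[0.343,0.112,-0.12,0]]'| tr '\n' ' '; python3 - <<'E'
from h import *
c=cam('top')
f=lambda u,v:(225+u/8-.5,180+v/8-.5)
C=[ray(c,*f(*q),.037)[:2] for q in((240,115),(537,130),(513,365),(217,350))]
print(np.mean(C,0),[np.linalg.norm(C[i]-C[i-1]).round(3) for i in range(4)])
a,b=ray(c,*f(380,152),.063),ray(c,*f(361,318),.063)
print(a,b,(a+b)/2,np.linalg.norm(a-b),'yaw',np.arctan2(*(a-b)[[1,0]]),[np.arctan2(*(C[i]-C[j])[::-1]) for i,j in((0,3),(1,2))],-np.arctan2(*(C[0]-C[1])))
p=(np.mean(C,0)+((a+b)/2)[:2])/2; print(p); go([*p,.060],-.107)
E
```

```text
clock: 19.05 position: [0.5859, 0.1981, 0.2883] ee_rot: [0.05, 0.999, -0.0, -0.001] ft_force: [-0.8, -0.4, 1.1] grip_width: 1.001 grasp_force: 0.0 [0.58783165 0.19970881] [np.float64(0.087), np.float64(0.111), np.float64(0.087), np.float64(0.109)]
[0.61704783 0.1949639  0.063     ] [0.55693102 0.20261261 0.063     ] [0.58698943 0.19878825 0.063     ] 0.06060143985599371 yaw -0.12655088270472137 [np.float64(-0.1047589033992348), np.float64(-0.1202611980577834)] -0.07988351291620895
[0.58741054 0.19924853]
t 19.1 pos [0.5837 0.1999 0.2889] a0 3.045 q7 [ 0.42  0.57 -1.21  1.38  0.53  1.55  0.73] shift [-1.050e-02 -3.000e-04  5.721e-01] yaw 0.01 w 1.001 ft [-0.6  4.4  1.7]
```

```bash
python3 -m crank '[[-0.012,0,0.1,0.01],[-0.012,0,0.2,0.01],[-0.012,0,0.3,0.01],[-0.012,0,0.4,0.01],[-0.012,0,0.4,0.01]]'| tr '\n' ' '; python3 -m crank '[[0,0,0.08,0],[0,0,0.14,0],[0,0,0.172,0],[0,0,0.172,0]]'| tr '\n' ' ';python3 - <<'E'
from h import *
go([.588,.1995,.06],-.107)
E
python3 -m crank '[[0,0,0,0],[0,0,0,0],[0,0,0,0],[0,0,0,0],[0,0,0,0]]' -1 30 | tr '\n' ' '
```

```text
clock: 19.52 position: [0.5914, 0.1917, 0.1203] ee_rot: [0.057, 0.998, -0.002, -0.005] ft_force: [-1.8, -1.2, -0.8] grip_width: 1.001 grasp_force: 0.0 clock: 19.85 position: [0.5941, 0.1939, 0.0587] ee_rot: [0.058, 0.998, -0.001, -0.002] ft_force: [-0.3, -1.0, -0.1] grip_width: 1.004 grasp_force: 0.0 t 19.85 pos [0.5941 0.1939 0.0587] a0 3.026 q7 [ 0.36  0.77 -1.06  1.61  0.71  1.2   0.61] shift [ 0.0169  0.0121 -0.0033] yaw -0.008 w 1.004 ft [-0.3 -1.  -0.1]
clock: 20.27 position: [0.5954, 0.1947, 0.0612] ee_rot: [0.058, 0.998, 0.0, 0.001] ft_force: [0.0, -0.8, 0.2] grip_width: 0.297 grasp_force: 0.0
```

```bash
python3 -m crank '[[0.006,0.008,0,0],[0.012,0.01,0,0],[0.012,0.01,0,0],[0.012,0.01,0,0]]' | tr '\n' ' ';python3 -m crank '[[0,0,-0.025,0],[0,0,-0.05,0],[0,0,-0.05,0]]' | tr '\n' ' '; python3 - <<'E'
from h import *
go([.588,.1995,.06],-.107)
E
```

```text
clock: 20.6 position: [0.5907, 0.1997, 0.0609] ee_rot: [0.057, 0.998, 0.0, 0.0] ft_force: [-0.8, -0.3, 6.2] grip_width: 0.157 grasp_force: 30.6 clock: 20.85 position: [0.5913, 0.1997, 0.0825] ee_rot: [0.057, 0.998, 0.001, 0.001] ft_force: [0.6, -0.1, -1.0] grip_width: 0.153 grasp_force: 29.6 t 20.85 pos [0.5913 0.1997 0.0825] a0 3.027 q7 [ 0.37  0.74 -1.08  1.6   0.69  1.22  0.61] shift [ 0.0083 -0.0016  0.0563] yaw -0.008 w 0.153 ft [ 0.6 -0.1 -1. ]
```

```bash
python3 -m crank '[[0,0,-0.05,0],[0,0,-0.12,0],[0,0,-0.2,0],[0,0,-0.26,0],[0,0,-0.26,0]]' | tr '\n' ' '; python3 - <<'E'
from h import *
c=cam('top')
print('pump',ray(c,381,145,.1),'forceps',ray(c,342,202,.0))
hsv=cv2.cvtColor(c['color'],cv2.COLOR_RGB2HSV)[190:275,400:505];m=((hsv[...,1]<70)).astype('uint8')
cs,_=cv2.findContours(m,cv2.RETR_EXTERNAL,cv2.CHAIN_APPROX_SIMPLE);k=max(cs,key=cv2.contourArea)
print(cv2.contourArea(k),cv2.minAreaRect(k))
f=[ray(c,u+400,v+190,.036) for u,v in cv2.boxPoints(cv2.minAreaRect(k))];print(np.round(f,3))
go([.514,-.328,.18],.13)
E
```

```text
clock: 21.27 position: [0.5921, 0.2006, 0.1896] ee_rot: [0.057, 0.998, 0.001, 0.003] ft_force: [-0.0, 1.2, -0.8] grip_width: 0.156 grasp_force: 29.7 pump [ 0.75734223 -0.12306895  0.1       ] forceps [ 0.60811916 -0.01067406  0.        ]
6345.0 ((52.0, 43.5), (104.0, 81.0), 0.0)
[[ 0.39  -0.169  0.036]
 [ 0.626 -0.182  0.036]
 [ 0.617 -0.489  0.036]
 [ 0.381 -0.469  0.036]]
t 21.32 pos [0.5915 0.1999 0.1869] a0 3.026 q7 [ 0.41  0.64 -1.16  1.5   0.59  1.38  0.67] shift [ 0.041  -1.3333  0.015 ] yaw -0.234 w 0.156 ft [ 0.2  0.4 -1.2]
```

```bash
python3 -m crank '[[0,-0.05,0,0],[0,-0.13,0,0],[0,-0.22,0,0],[0,-0.31,0,0],[0,-0.4,0,0]]' - 45| tr '\n' ' ';python3 -m crank '[[0,-0.09,0,0],[0,-0.18,0,0],[0,-0.27,0,0],[0,-0.36,0,0],[0,-0.45,0,0]]' | tr '\n' ' '; python3 -m crank '[[0.01,-0.09,0,-0.05],[0.02,-0.18,0,-0.1],[0.03,-0.26,0,-0.15],[0.04,-0.33,0,-0.2],[0.04,-0.38,0,-0.23]]' | tr '\n' ' '; python3 - <<'E'
from h import *
cam('top','t8.png');
go([.514,-.328,.11],.13)
b=cv2.imread('pics/t8.png')[150:290,380:520];a=cv2.imread('pics/t6.png')[180:280,390:510]
cv2.imwrite('pics/crop8.png',np.hstack([cv2.resize(b,(390,390)),cv2.resize(a,(410,342))[:390] if 0 else cv2.copyMakeBorder(cv2.resize(a,(410,342)),0,48,0,0,0)]))
E
```

```text
clock: 21.73 position: [0.5713, 0.0384, 0.1829] ee_rot: [0.057, 0.998, -0.0, -0.001] ft_force: [0.9, -0.6, -0.1] grip_width: 0.151 grasp_force: 50.4 clock: 22.15 position: [0.5504, -0.1406, 0.1831] ee_rot: [0.058, 0.998, -0.0, -0.001] ft_force: [1.4, -0.6, -1.0] grip_width: 0.149 grasp_force: 50.4 clock: 22.57 position: [0.5162, -0.2913, 0.1827] ee_rot: [-0.063, 0.998, 0.0, -0.001] ft_force: [-0.0, -0.0, -0.8] grip_width: 0.15 grasp_force: 50.4 t 22.62 pos [ 0.5156 -0.2952  0.1823] a0 -3.019 q7 [ 1.34  0.63 -1.24  1.59  0.61  1.37  1.72] shift [ 0.0135 -0.0807  0.1807] yaw -0.007 w 0.152 ft [-1.7 -4.1 -1.7]
```

```bash
python3 -m crank '[[0.01,-0.05,0.02,0],[0.013,-0.08,0.08,0],[0.013,-0.08,0.15,0],[0.013,-0.08,0.21,0],[0.013,-0.08,0.24,0]]' | tr '\n' ' ';python3 -m crank '[[0,0,0.01,0],[0,0,0.02,0],[0,0,0.03,0],[0,0,0.03,0]]' | tr '\n' ' '; python3 - <<'E'
from h import *
go([.514,-.328,.0725],.13)
E
```

```text
clock: 23.03 position: [0.5152, -0.3195, 0.0841] ee_rot: [-0.063, 0.998, 0.001, -0.002] ft_force: [-0.3, -0.2, -0.5] grip_width: 0.15 grasp_force: 50.4 clock: 23.37 position: [0.5174, -0.3202, 0.0766] ee_rot: [-0.063, 0.998, -0.0, 0.0] ft_force: [-0.2, 0.4, -1.4] grip_width: 0.149 grasp_force: 50.4 t 23.37 pos [ 0.5174 -0.3202  0.0766] a0 -3.016 q7 [ 1.3   0.76 -1.14  1.65  0.72  1.22  1.7 ] shift [ 0.011  -0.0183  0.0103] yaw -0.004 w 0.149 ft [-0.2  0.4 -1.4]
```

```bash
python3 -m crank '[[0,0,0.004,0],[0,0,0.007,0],[0,0,0.007,0]]' | tr '\n' ' ';python3 -m crank '[[0,0,0.003,0],[0,0,0.003,0]]' | tr '\n' ' ';python3 -m crank '[[0,0,0.003,0],[0,0,0.003,0]]' | tr '\n' ' '
```

```text
clock: 23.62 position: [0.5172, -0.3204, 0.0738] ee_rot: [-0.063, 0.998, -0.0, 0.0] ft_force: [0.4, 0.6, -0.9] grip_width: 0.153 grasp_force: 50.4 clock: 23.78 position: [0.5171, -0.3203, 0.0723] ee_rot: [-0.063, 0.998, -0.0, 0.0] ft_force: [0.1, 0.0, -1.0] grip_width: 0.152 grasp_force: 50.4 clock: 23.95 position: [0.5172, -0.3203, 0.072] ee_rot: [-0.063, 0.998, -0.0, -0.0] ft_force: [-3.7, 1.3, 8.7] grip_width: 0.15 grasp_force: 51.5
```

```bash
python3 -m crank '[[0,0,-0.001,0],[0,0,-0.001,0],[0,0,-0.001,0],[0,0,-0.001,0]]' 0.5 | tr '\n' ' ';python3 -m crank '[[0,0,-0.05,0],[0,0,-0.13,0],[0,0,-0.23,0],[0,0,-0.33,0],[0,0,-0.42,0]]' | tr '\n' ' ';python3 -m crank '[[-0.08,0,0,0],[-0.16,0,0,0],[-0.24,0,0,0],[-0.24,0,0,0]]' | tr '\n' ' '; python3 - <<'E'
from h import *
cam('top','t9.png');cam('scene','s9.png')
a=cv2.imread('pics/t9.png')[110:290,210:530];b=cv2.imread('pics/s9.png')[90:340,130:450]
cv2.imwrite('pics/crop9.png',np.hstack([cv2.resize(a,(400,225)),np.zeros((225,2,3),'uint8'),cv2.resize(b,(398,311))[:225]]) if 0 else np.vstack([cv2.resize(a,(512,288)),cv2.resize(b[30:],(435,299)) if 0 else cv2.copyMakeBorder(cv2.resize(b[30:],(435,299)),0,0,0,77,0)]))
E
```

```text
clock: 24.28 position: [0.5171, -0.3202, 0.0714] ee_rot: [-0.063, 0.998, -0.0, 0.0] ft_force: [0.3, -0.5, 0.0] grip_width: 0.716 grasp_force: 0.0 clock: 24.7 position: [0.5171, -0.3199, 0.2418] ee_rot: [-0.063, 0.998, -0.0, 0.0] ft_force: [0.4, 0.2, 0.0] grip_width: 0.754 grasp_force: 0.0 clock: 25.03 position: [0.6166, -0.3042, 0.2386] ee_rot: [-0.066, 0.998, 0.001, 0.001] ft_force: [0.8, 1.0, 0.9] grip_width: 0.752 grasp_force: 0.0
```

View pics/crop9.png

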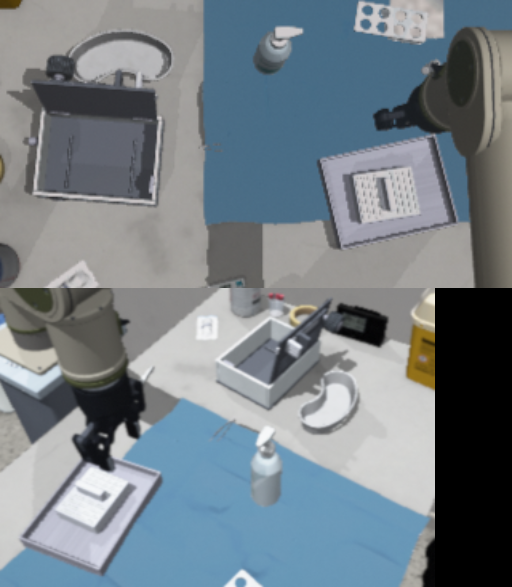

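The top half shows the filter flat, rib up, inside the tray at about (386,195). The unit is empty at (98,155), with the cover standing open. The kidney dish, bottle and forceps are where they were, and the gripper is clear. Handing in.

```bash
python3 -c "
from workcell import manip
print(manip.hand_in())"
```

```text
the job is handed in; nothing more can be done
None
```

The job is handed in: I unscrewed the thumbscrew to its stop, released the cover and swung it open to its stop, where it stayed, and the filter lies flat, rib up, in the tray; the last pictures, at about 25 s, show the kidney dish, bottle and forceps where they were, and no verdict came back.

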